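# Stack the empty key bin on the full one

### The job

Two identical stack-nest bins stand on the credenza. Turn the empty one so that its lip is at the opposite end from the lip of the bin that holds the key, and set it squarely on top of that bin so that it stacks at full height instead of nesting down onto the key. Leave the key bin where it is and the canister undisturbed, and let go of the stacked bin.

Things in the scene. Friction and masses are not known exactly. Their poses are not given: they have to be found in the camera images.
- empty_bin_mid (a point): Centre, half-way up, of the empty bin: loose open off-white plastic box, 140 g, 64 mm tall, 140 x 64 mm at the rim, tapering to 130 x 54 mm below. x: along its length to the lip end; z up. Two outside grooves in each long side, 18 mm wide, at x = +48 and -20 mm, are hollow columns inside, topped flat at rim level. Grip it across the long sides (59 mm wide here) at the middle of its length.
- empty_bin_lip (a point): Middle of the empty bin's lip, upper face: 80 mm towards +x and 32 mm above the bin's centre. The flat lip, 42 mm wide, 4 mm thick, juts 20 mm from the rim at this end only.
- key_bin: The other bin, same shape, mass, axes (lip at +x), loose; a brass-headed steel key, 51 mm long, lies in it. Origin: centre of its underside; rim at z = 64 mm. Lips at the same end: the grooves slip over the columns and the upper bin nests, only about 30 mm higher than this one. Lips at opposite ends: it rests on the column tops, 64 mm higher, if centred within about 10 mm.
- canister: Bystander: upright clear canister with a grey clip-on lid, 96 mm across its two steel clips, 105 mm tall. Origin at the centre of its underside.
Mind the look-alikes: they are no part of the job. Leave any brown or turquoise look-alike of the part that bears empty_bin_mid alone.

How it is judged:
At the end, for the whole second after the job is handed in: The empty bin rests level (4 deg) on the key bin, its centre 90 to 102 mm above the key bin's underside (not nested), centred within 15 mm, lips at opposite ends, parallel within 12 deg. The key bin stands level, at rest, within 30 mm of its start (z of empty_bin_mid in the frame of key_bin between 0.09 and 0.102 m and horizontal distance between empty_bin_mid and key_bin below 0.015 m and x of empty_bin_lip in the frame of key_bin below -0.05 m and angle between the x axis of empty_bin_mid and the x axis of key_bin, either way round below 0.21 rad and angle between each of empty_bin_mid, key_bin's own z axis and vertical below 0.07 rad and height (world z) of key_bin below 0.006 m and distance of key_bin from where it was at the start of the episode below 0.03 m and linear speed of key_bin below 0.02 m/s); the robot touches nothing.
It fails at once if the canister is moved by more than 25 mm or tipped (distance of canister from where it was at the start of the episode above 0.025 m or angle between canister's own z axis and vertical above 0.2 rad).
It also fails if it takes over 32 s, if anything falls off the work surface, if the arm or the gripper's body presses on something with over 40 N, if the wrist force passes 120 N, or if a joint passes its speed limit or range.

### The arm

A 6-joint arm with a two-finger parallel gripper is mounted at the origin on the work surface. World frame = base frame: x ahead of the robot, y to its left, z up, the work surface at z = 0. Lengths are in m, angles in rad, forces in N, time in s.
With the tool pointing down it reaches from about 0.25 to 0.725 m from the base axis. Payload 4 kg.
Tool frame: the origin (TCP) lies on the centre line of the jaws, within the pads' length; the fingertips stand tip_reach ahead of it and the grasp point (between the pads) lies 5 mm behind it (tip_reach is the distance from the TCP to the fingertips, in m); z points along the fingers, y is the direction in which the jaws open and shut (so a half turn about z gives the same grasp; the last joint's range is limited). The gripper opens to 85 mm and grips with 20 to 120 N. Pads are 22 mm wide; open, the fingers measure 114 mm over their backs; the gripper's body (76 mm by 85 mm) begins 54 mm behind the grasp point. The pads swing forward as they close: fully open they stand 13 mm farther back than shut.
Start: joints at [0, 0.241, 0.005, 1.335, 0, 1.571], TCP at [0.5, -0, 0.245] pointing down, gripper open.
Joint ranges: [-2.72, 2.72], [-1.05, 1.87], [-1.09, 1.28], [-1.99, 2.15], [-1.42, 1.44], [-3.14, 3.14]. Speed limits (rad/s): [2.79, 2.79, 3.14, 3.14, 3.14, 3.14].

### API

Orientations are given as a unit quaternion [x, y, z, w].
In Python, from workcell import * gives the robot as it stands.
- The arm moves only by the tool arm_command, never from a script. Its arguments are lists of equal length, an entry for each row: "translation": the shift along the tool's x, y, z in cm, a list of three; "turn": the turn about the tool's z in rad; "hand": the closure, from 0 (fully open) to 1 (shut). In form: {"translation": [[x, y, z], ...], "turn": [turn, ...], "hand": [hand, ...]}. A call has 1 to 5 rows; each row is the pose to reach, as a shift and turn from the pose commanded when the call began, along the tool's axes at that moment; what a row does not reach only later rows make up. A row lasts 1/12 s, in which the tool goes at most 41.7 mm and 7.16 degrees, less where a joint would pass 70% of its speed; a pose out of reach is approached as far as the arm can. A call with a gripper value outside its range is refused whole. The fingers move at their own pace and stop on an object; the grip force is fixed at half the most. Time passes only in rows, so rows that repeat a pose let the fingers close. It gives the time, the measured TCP pose, the force and the opening at its end, in the units of the state.
- get_obs(): the state, without advancing time (a new reading comes with each control period).
- camera(name): name is "scene" or "side" or "wrist"; returns (picture, depth): 480x640x3 uint8, red, green, blue; 480x640 float32, m along the optical axis (not along the pixel's ray), 0 where there is no reading.
- camera_info(name): a dict with "mtx" (3x3 intrinsics, pixels), "world_to_cam" (4x4, takes a point from world to camera coordinates). Camera axes: x right, y down, z forward; pixel columns grow to the right and rows downward; lengths in m; the calibration is good to about 2 mm. A picture is of the moment at which its call begins: read the wrist's pose just before it. camera_info takes no time and is no camera call; for the wrist camera it gives the pose at the moment of the call.
- job_done(): hands the job in, once; it reports no verdict.
Trained networks look in the newest picture that a camera, given by its name, has taken for a name from the list of things; names that differ only in an ending like _2 or _b are one class to them, and where a whole thing is asked for, a point or a joint stands for the part that bears it (a point fixed in the world has none). Each returns a list of dicts, best first, with "conf" (0 to 1); they miss things now and then, are a little off and sometimes report something else, mostly with a low value. They report only what shows in the picture. A call takes as long as a camera call. They do not tell look-alikes from the thing itself.
- search_frame(camera, name): "location" ([row, column] in pixels, amid what is visible of it).
- spot_point(camera, name): "location" ([row, column] in pixels: a listed point, or the origin of a listed thing).
The state is a dict: "clock": time; "joint_pos": joint angles; "joint_vel": joint speeds; "tau": joint torques, N m; "eef_pos": TCP position; "tool_rot": TCP orientation; "ft_force": force on the tool from outside, world axes, zero at the start; "ft_torque": the same for the moment, N m; "grip_width": finger opening in m.
Only numpy, scipy, OpenCV 4.12 (cv2) and the standard library are available. Lean on these libraries where they do the work, as an engineer would, in place of code of your own. Each camera call takes 0.05 s, during which the arm holds its last target. There are 200 camera calls.

## Working session

There is one attempt and no reset: what is moved stays moved. The work goes in short steps, Python scripts to look and compute and a tool call to move; the robot and the scene stay as the last step left them, time stands still between calls to the robot, and variables do not carry over. Pictures are saved under pics/ and viewed, about 8 in all and at most 12, crops included, and the job is handed in when it is done.

Besides the shell and the picture viewer there is one more tool, called as name(argument=value, ...), one argument or row to a line, values as JSON. arm_command: Moves the arm, as the interface text tells. Its arguments: {"type":"object","properties":{"translation":{"type":"array","items":{"type":"array","items":{"type":"number"}}},"turn":{"type":"array","items":{"type":"number"}},"hand":{"type":"array","items":{"type":"number"}}},"required":["translation","turn","hand"]}

```bash
mkdir -p pics; ls
python3 - <<'E'
from workcell import *
import cv2,numpy as np
o=get_obs();print(o)
for c in ("scene","side"):
    p,d=camera(c);cv2.imwrite(f"pics/{c}1.png",p[:,:,::-1]);np.savez(f"pics/{c}1.npz",p=p,d=d)
    i=camera_info(c);M=i["mtx"];W=np.linalg.inv(i["world_to_cam"])
    print(c,M.tolist(),W[:3,3])
    for n in("empty_bin_mid","empty_bin_lip","key_bin","canister"):
        for r in spot_point(c,n)[:4]: 
            v,u=r["location"];z=d[int(v),int(u)]
            w=W@np.r_[z*np.linalg.inv(M)@[u,v,1],1]
            print(n,round(r["conf"],2),np.round([v,u]),np.round(w[:3],3))
E
```

```text
pics
{'clock': 0.0, 'joint_pos': array([4.28901551e-06, 2.41418638e-01, 3.69956509e-03, 1.33519989e+00,
       1.68626508e-05, 1.57079298e+00]), 'joint_vel': array([ 0.0005344 ,  0.00139344, -0.00034844, -0.00061363, -0.0005431 ,
        0.00155225]), 'tau': array([ 5.50268451e-04, -3.72315860e+01,  2.52406776e+01,  1.67737965e-02,
        2.29149265e-05,  1.14679995e-05]), 'eef_pos': array([4.99385190e-01, 7.02360824e-06, 2.44400695e-01]), 'tool_rot': array([ 0.70710369,  0.70710908, -0.0007445 , -0.00075643]), 'ft_force': array([ 0.47398191, -0.52631953, -0.32420598]), 'ft_torque': array([-0.00661839,  0.00828832,  0.01175877]), 'grip_width': 0.08539583003971117}
scene [[547.845717300792, 0.0, 318.9407910775879], [0.0, 547.845717300792, 237.05754735900945], [0.0, 0.0, 1.0]] [1.248509   0.17843145 0.69329545]
empty_bin_mid 0.94 [240. 308.] [ 0.515 -0.01   0.003]
empty_bin_mid 0.84 [195. 425.] [0.392 0.19  0.055]
empty_bin_mid 0.8 [267. 419.] [0.535 0.201 0.003]
empty_bin_mid 0.69 [164. 282.] [ 0.361 -0.103  0.056]
empty_bin_lip 0.91 [393. 385.] [0.84  0.178 0.061]
empty_bin_lip 0.85
[... 229 characters left out ...]
side [[621.6263791352544, 0.0, 320.9177686912505], [0.0, 621.6263791352544, 236.6311684912371], [0.0, 0.0, 1.0]] [0.09800431 0.48992776 0.89704622]
empty_bin_mid 0.84 [234. 177.] [0.793 0.177 0.004]
empty_bin_mid 0.74 [306. 250.] [0.576 0.186 0.007]
empty_bin_mid 0.72 [388. 341.] [0.368 0.184 0.004]
empty_bin_mid 0.62 [280. 482.] [ 0.333 -0.132  0.003]
empty_bin_lip 0.9 [349. 387.] [0.343 0.113 0.066]
empty_bin_lip 0.76 [342. 249.] [0.498 0.248 0.065]
empty_bin_lip 0.73 [195. 159.] [0.84  0.167 0.066]
empty_bin_lip 0.69 [231. 299.] [0.599 0.047 0.064]
key_bin 0.97 [201. 416.] [ 0.513 -0.166  0.039]
canister 0.85 [181. 255.] [0.756 0.011 0.046]
canister 0.54 [203. 418.] [ 0.511 -0.172  0.029]
```

View pics/scene1.png

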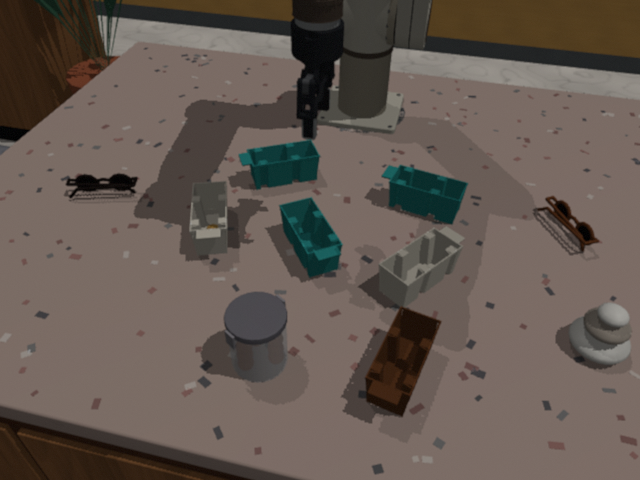

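View pics/side1.png

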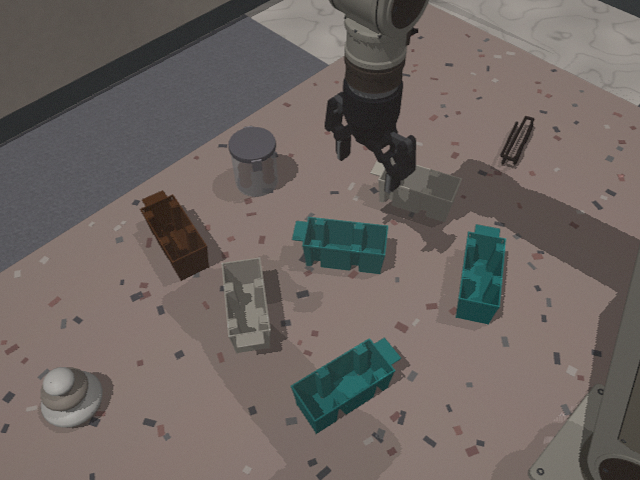

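The scene shows two off-white bins. The empty one is at about px (420,267), with its lip at the upper right (452,236). The other is at about (209,215), with its lip towards the camera and possibly a brass glint near (212,228). Turquoise and brown look-alikes stand between them, and the canister is at (257,335). Next I'll fit the rims from depth.

```bash
cat > h.py <<'E'
import numpy as np,cv2
from workcell import *
def cloud(c,p,d,info=None):
    i=info or camera_info(c);M=i["mtx"];W=np.linalg.inv(i["world_to_cam"])
    v,u=np.nonzero(d>0);z=d[v,u]
    X=np.c_[(u-M[0,2])/M[0,0]*z,(v-M[1,2])/M[1,1]*z,z]
    return X@W[:3,:3].T+W[:3,3],p[v,u].astype(int)
def rim(P,C,cen,r=.11,z0=.058,z1=.070):
    sat=C.max(1)-C.min(1)
    m=(np.hypot(*(P[:,:2]-cen).T)<r)&(P[:,2]>z0)&(P[:,2]<z1)&(sat<45)&(C.max(1)>60)
    return P[m]
E
python3 - <<'E'
from h import *
T=[]
for c in("scene","side"):
    f=np.load(f"pics/{c}1.npz");P,C=cloud(c,f["p"],f["d"])
    for n,cen in(("empty",(.56,.195)),("key",(.54,-.165))):
        R=rim(P,C,np.array(cen))
        (x,y),wh,a=cv2.minAreaRect(R[:,:2].astype(np.float32)*1000)
        print(c,n,len(R),"rect",np.round([x,y,*wh,a],1),"z",np.percentile(R[:,2],[10,50,90]).round(4))
        # top-down raster
        g=np.zeros((240,240),np.uint8)
        ij=((R[:,:2]-cen)*1000+120).astype(int);ok=((ij>=0)&(ij<240)).all(1);g[ij[ok,0],ij[ok,1]]=255
        T.append(g)
cv2.imwrite("pics/top.png",np.vstack([np.hstack(T[:2]),np.hstack(T[2:])]))
f=np.load("pics/scene1.npz")["p"]
a=cv2.resize(f[165:265,170:250,::-1],None,fx=5,fy=5,interpolation=cv2.INTER_CUBIC);b=cv2.resize(f[220:315,370:470,::-1],(400,500))
cv2.imwrite("pics/crop.png",np.hstack([a,b]))
E
```

```text
scene empty 1043 rect [561.  203.6  66.5 161.1  54.4] z [0.0595 0.0628 0.0646]
scene key 801 rect [ 522.7 -143.6  165.   162.5   20.9] z [0.0599 0.0635 0.0652]
side empty 1232 rect [559.7 204.6  64.1 163.   54.7] z [0.0611 0.0648 0.0669]
side key 698 rect [ 521.  -143.8  160.4  166.1   22.3] z [0.0599 0.0642 0.0669]
```

View pics/top.png

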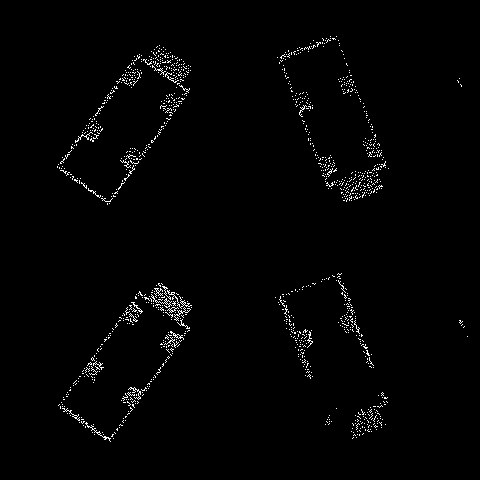

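View pics/crop.png

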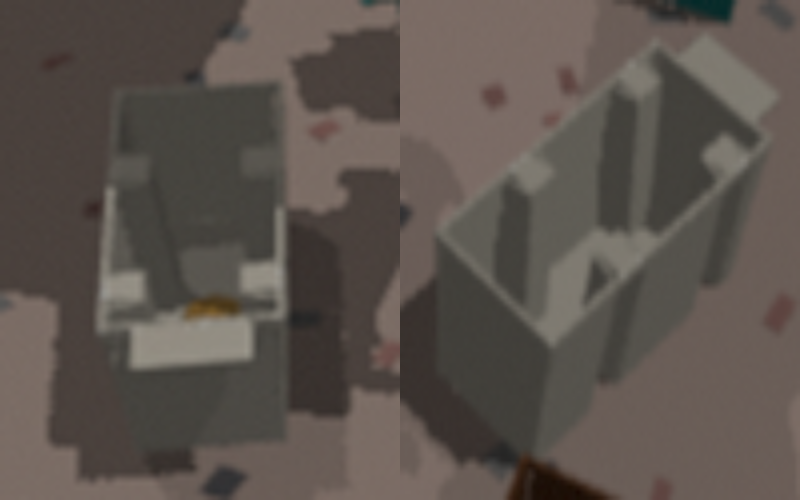

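The crop confirms it: there is a brass key head in the left bin (px 212,305 in the crop) and the right bin is empty. In the top-down raster, the empty bin's lip points −x,+y and the key bin's lip points +x,+y.

Run:
```python
from h import *
A={"empty":[],"key":[]}
for c in("scene","side"):
    f=np.load(f"pics/{c}1.npz");P,C=cloud(c,f["p"],f["d"])
    for n,cen,l in(("empty",(.56,.204),(-1,1)),("key",(.54,-.165),(1,.4))):
        R=rim(P,C,np.array(cen),.096)
        (x,y),wh,a=cv2.minAreaRect(R[:,:2].astype(np.float32)*1000)
        b=cv2.boxPoints(((x,y),wh,a));e=[b[1]-b[0],b[2]-b[1]];L=max(e,key=np.linalg.norm);L=L/np.linalg.norm(L)
        L*=np.sign(L@l)
        print(c,n,np.round([x,y,*wh],1),"bin centre",np.round(np.array([x,y])-10*L,1),"yaw",np.degrees(np.arctan2(L[1],L[0])).round(1))
    s=P[:,2]
    m=(np.hypot(P[:,0]-.76,P[:,1]-.0)<.09)&(s>.09);print("can",P[m].mean(0),P[m][:,:2].min(0),P[m][:,:2].max(0))
```

```text
scene empty [561.  203.6  66.5 161.1] bin centre [569.1 197.8] yaw 144.4
scene key [ 540.2 -189.5  165.    64.3] bin centre [ 530.9 -193.1] yaw 20.9
can [ 0.79492352 -0.01317312  0.1040867 ] [ 0.7450365  -0.05806081] [0.83499877 0.02886459]
side empty [559.7 204.6  64.1 163. ] bin centre [567.8 198.8] yaw 144.7
side key [ 539.7 -189.   160.2   70.6] bin centre [ 530.4 -192.5] yaw 20.9
can [ 0.78262251 -0.01020429  0.10504152] [ 0.74285571 -0.05748569] [0.8322439  0.03023763]
```

arm_command(
  translation=[
    [20.06,6.5,6],
    [20.06,6.5,6],
    [20.06,6.5,6],
    [20.06,6.5,6],
    [20.06,6.5,6],
  ],
  turn=[-0.951,-0.951,-0.951,-0.951,-0.951],
  hand=[0,0,0,0,0],
)

```text
clock: 0.92
eef_pos: [0.5622, 0.1923, 0.1879]
tool_rot: [0.453, 0.892, 0.0, 0.0]
ft_force: [0.6, -1.6, -0.1]
grip_width: 0.0852
```

arm_command(
  translation=[
    [0,0,0],
    [0,0,0],
    [0,0,0],
    [0,0,0],
    [0,0,0],
  ],
  turn=[-0.326,-0.326,-0.326,-0.326,-0.326],
  hand=[0,0,0,0,0],
)

```text
clock: 1.33
eef_pos: [0.5617, 0.1907, 0.1882]
tool_rot: [0.306, 0.952, -0.0, -0.0]
ft_force: [-0.0, 0.0, 0.6]
grip_width: 0.0853
```

```bash
cat >> h.py <<'E'
from scipy.spatial.transform import Rotation as Ro
def go(x,y,z,yaw_y):
    "shift (cm, tool axes) and turn to bring TCP to x,y,z with tool y axis at yaw_y deg"
    o=get_obs();R=Ro.from_quat(o["tool_rot"]).as_matrix()
    cur=np.degrees(np.arctan2(R[1,1],R[0,1]))
    print("clock",round(o["clock"],2),"pos",o["eef_pos"].round(4),"yaw_y",cur.round(1),"q6",o["joint_pos"][5].round(2),
     "shift cm",(R.T@(np.array([x,y,z])-o["eef_pos"])*100).round(2),"turn",np.radians((cur-yaw_y+180)%360-180).round(3),"F",o["ft_force"].round(1),"w",o["grip_width"].round(4))
E
python3 - <<'E'
from h import *
go(.5652,.2006,.036,54.5)
p,d=camera("wrist");i=camera_info("wrist");cv2.imwrite("pics/w1.png",p[:,:,::-1])
P,C=cloud("wrist",p,d,i);R=rim(P,C,np.array((.56,.204)),.096)
(x,y),wh,a=cv2.minAreaRect(R[:,:2].astype(np.float32)*1000);print(len(R),x,y,wh,a)
E
```

```text
Traceback (most recent call last):
  File "h.py", line 18, in go
    "shift cm",(R.T@(np.array([x,y,z])-o["eef_pos"])*100).round(2),"turn",np.radians((cur-yaw_y+180)%360-180).round(3),"F",o["ft_force"].round(1),"w",o["grip_width"].round(4))
                                                                                                                                                      ^^^^^^^^^^^^^^^^^^^^^
AttributeError: 'float' object has no attribute 'round'
```

```bash
sed -i 's/o\["grip_width"\].round(4)/round(o["grip_width"],4)/' h.py
python3 - <<'E'
from h import *
go(.5652,.2006,.036,54.5)
p,d=camera("wrist");i=camera_info("wrist");cv2.imwrite("pics/w1.png",p[:,:,::-1])
P,C=cloud("wrist",p,d,i);R=rim(P,C,np.array((.56,.204)),.096)
(x,y),wh,a=cv2.minAreaRect(R[:,:2].astype(np.float32)*1000);print(len(R),x,y,wh,a)
E
```

```text
clock 1.33 pos [0.5617 0.1907 0.1882] yaw_y 54.4 q6 0.95 shift cm [ 0.29  1.01 15.22] turn -0.002 F [-0.   0.   0.6] w 0.0853
5161 559.9716186523438 204.83741760253906 (64.25216674804688, 160.57351684570312) 54.66978073120117
```

View pics/w1.png

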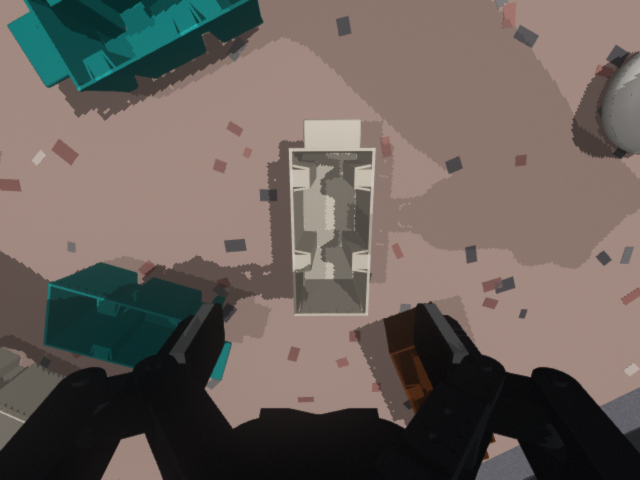

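The wrist view has the empty bin upright at px (332,218), lip at the top, with both finger lanes clear. Its depth fit agrees with the other cameras to about 1 mm. Next: descend, then grip.

arm_command(
  translation=[
    [0.35,1.05,1],
    [0.35,1.05,5],
    [0.35,1.05,9],
    [0.35,1.05,12],
    [0.35,1.05,13],
  ],
  turn=[-0.003,-0.003,-0.003,-0.003,-0.003],
  hand=[0,0,0,0,0],
)

```text
clock: 1.8
eef_pos: [0.5612, 0.2003, 0.0523]
tool_rot: [0.304, 0.953, -0.003, -0.004]
ft_force: [-1.8, -0.4, -1.3]
grip_width: 0.0855
```

arm_command(
  translation=[
    [0,0,1.2],
    [0,0,2.2],
    [0,0,2.2],
    [0,0,2.2],
  ],
  turn=[0,0,0,0],
  hand=[0,0,0,0],
)

```text
clock: 2.13
eef_pos: [0.5653, 0.2014, 0.0366]
tool_rot: [0.304, 0.953, 0.0, 0.0]
ft_force: [0.5, 0.2, -0.1]
grip_width: 0.0852
```

Run:
```python
from h import *
go(.5650,.2013,.036,54.6)
p,d=camera("side");cv2.imwrite("pics/s2.png",cv2.resize(p[200:400,140:400,::-1],None,fx=3,fy=3))
```

```text
clock 2.13 pos [0.5653 0.2014 0.0366] yaw_y 54.6 q6 0.96 shift cm [ 0.02 -0.03  0.06] turn 0.001 F [ 0.5  0.2 -0.1] w 0.0852
```

View pics/s2.png

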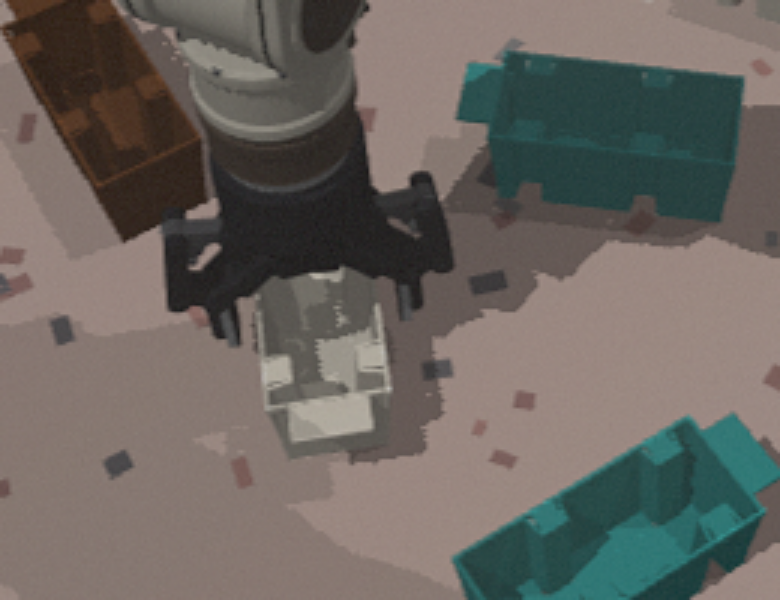

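The fingers straddle the bin at its middle (about 230,325 and 410,300 in the crop) without touching it. Closing.

arm_command(
  translation=[
    [0,0,0],
    [0,0,0],
    [0,0,0],
    [0,0,0],
    [0,0,0],
  ],
  turn=[0,0,0,0,0],
  hand=[1,1,1,1,1],
)

```text
clock: 2.6
eef_pos: [0.5661, 0.2015, 0.038]
tool_rot: [0.304, 0.953, 0.001, 0.001]
ft_force: [-1.0, -1.1, 6.2]
grip_width: 0.063
```

arm_command(
  translation=[
    [0,0,0],
    [0,0,0],
    [0,0,-2],
    [0,0,-4],
    [0,0,-4],
  ],
  turn=[0,0,0,0,0],
  hand=[1,1,1,1,1],
)

```text
clock: 3.02
eef_pos: [0.5675, 0.2021, 0.0802]
tool_rot: [0.304, 0.953, 0.002, 0.003]
ft_force: [1.1, 0.9, -0.8]
grip_width: 0.0632
```

arm_command(
  translation=[
    [0,0,-4],
    [0,0,-8],
    [0,0,-9],
    [0,0,-9],
  ],
  turn=[0,0,0,0],
  hand=[1,1,1,1],
)

```text
clock: 3.35
eef_pos: [0.5676, 0.2021, 0.1703]
tool_rot: [0.304, 0.953, 0.003, 0.003]
ft_force: [0.6, -0.3, -1.7]
grip_width: 0.0627
```

Run:
```python
from h import *
go(.5650,.2013,.17,54.6)
p,d=camera("scene");P,C=cloud("scene",p,d);p2,d2=camera("side")
cv2.imwrite("pics/s3.png",np.hstack([cv2.resize(p[130:330,340:540,::-1],(400,400)),cv2.resize(p2[150:400,150:400,::-1],(400,400))]))
```

```text
clock 3.35 pos [0.5676 0.2021 0.1703] yaw_y 54.7 q6 0.96 shift cm [ 0.17 -0.22  0.03] turn 0.001 F [ 0.6 -0.3 -1.7] w 0.0627
```

View pics/s3.png

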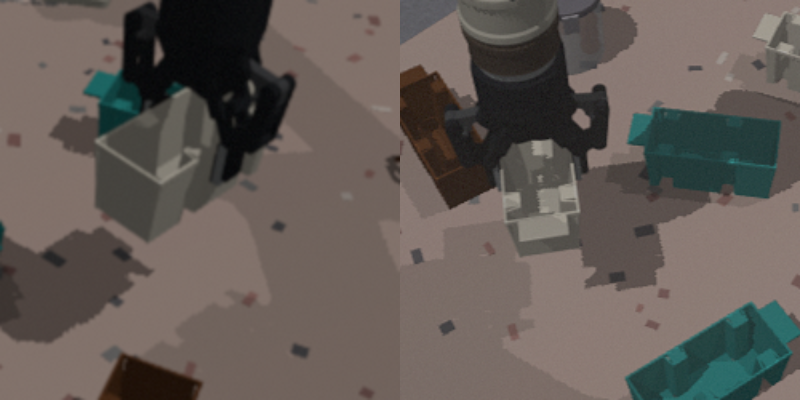

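Held and lifted, with the rim looking level. I'll turn in place first, then carry it across.

arm_command(
  translation=[
    [0,0,0],
    [0,0,0],
    [0,0,0],
    [0,0,0],
    [0,0,0],
  ],
  turn=[-0.08,-0.18,-0.29,-0.4,-0.5],
  hand=[1,1,1,1,1],
)

```text
clock: 3.87
eef_pos: [0.5631, 0.2005, 0.1626]
tool_rot: [0.056, 0.998, -0.001, -0.003]
ft_force: [0.5, -0.5, -0.8]
grip_width: 0.0628
```

arm_command(
  translation=[
    [0,0,0],
    [0,0,0],
    [0,0,0],
    [0,0,0],
    [0,0,0],
  ],
  turn=[-0.11,-0.22,-0.33,-0.43,-0.484],
  hand=[1,1,1,1,1],
)

```text
clock: 4.28
eef_pos: [0.5631, 0.2005, 0.1625]
tool_rot: [-0.185, 0.983, -0.0, -0.003]
ft_force: [0.0, 0.1, -0.4]
grip_width: 0.0629
```

arm_command(
  translation=[
    [0.6,-1.2,0],
    [1.8,-3.6,0],
    [3.2,-6.4,0],
    [4.6,-9.2,0],
    [6.0,-12.0,0],
  ],
  turn=[0,0,0,0,0],
  hand=[1,1,1,1,1],
)

```text
clock: 4.7
eef_pos: [0.55, 0.0656, 0.1637]
tool_rot: [-0.182, 0.983, -0.0, -0.002]
ft_force: [0.3, 0.6, -1.4]
grip_width: 0.0633
```

arm_command(
  translation=[
    [1.4,-2.8,0],
    [2.8,-5.6,0],
    [4.2,-8.4,0],
    [5.6,-11.2,0],
    [7.0,-14.0,0],
  ],
  turn=[0,0,0,0,0],
  hand=[1,1,1,1,1],
)

```text
clock: 5.12
eef_pos: [0.5347, -0.0901, 0.164]
tool_rot: [-0.182, 0.983, 0.001, -0.002]
ft_force: [0.1, 0.6, -2.0]
grip_width: 0.0629
```

arm_command(
  translation=[
    [1.4,-2.8,0],
    [2.8,-5.5,0],
    [3.9,-7.8,0],
    [4.5,-9.0,0],
    [4.5,-9.0,0],
  ],
  turn=[0,0,0,0,0],
  hand=[1,1,1,1,1],
)

```text
clock: 5.53
eef_pos: [0.5254, -0.1912, 0.1644]
tool_rot: [-0.18, 0.984, 0.0, -0.002]
ft_force: [-0.0, -0.4, -1.0]
grip_width: 0.0628
```

```bash
cat > meas.py <<'E'
from h import *
import sys
go(.5277,-.1938,.17,110.9)
cen=np.array([.5307,-.1928])
for c in("scene","side","wrist"):
    p,d=camera(c);i=camera_info(c);P,C=cloud(c,p,d,i);cv2.imwrite(f"pics/{c}_{sys.argv[1]}.png",p[:,:,::-1])
    sat=C.max(1)-C.min(1)
    m=(np.hypot(*(P[:,:2]-cen).T)<.115)&(P[:,2]>.03)&(P[:,2]<.215)&(sat<45)&(C.max(1)>75)
    Q=P[m];h,e=np.histogram(Q[:,2],bins=np.arange(.03,.22,.005));print(c,dict(zip(e[:-1].round(3).tolist(),h.tolist())))
    np.savez(f"pics/{c}_{sys.argv[1]}.npz",Q=Q)
    print([ (round(r["conf"],2),np.round(r["location"])) for n in("empty_bin_mid","empty_bin_lip") for r in spot_point(c,n)[:5]] if c!="wrist" else "")
E
python3 meas.py a
```

```text
clock 5.53 pos [ 0.5254 -0.1912  0.1644] yaw_y 110.7 q6 -0.71 shift cm [-0.12 -0.32 -0.56] turn -0.003 F [-0.  -0.4 -1. ] w 0.0628
scene {0.03: 24, 0.035: 43, 0.04: 19, 0.045: 29, 0.05: 30, 0.055: 61, 0.06: 464, 0.065: 92, 0.07: 0, 0.075: 0, 0.08: 0, 0.085: 0, 0.09: 0, 0.095: 0, 0.1: 0, 0.105: 0, 0.11: 0, 0.115: 0, 0.12: 0, 0.125: 141, 0.13: 157, 0.135: 110, 0.14: 112, 0.145: 117, 0.15: 128, 0.155: 155, 0.16: 167, 0.165: 181, 0.17: 190, 0.175: 184, 0.18: 104, 0.185: 217, 0.19: 148, 0.195: 0, 0.2: 0, 0.205: 0, 0.21: 0}
[(0.95, array([195., 423.])), (0.71, array([358., 260.])), (0.67, array([362., 402.])), (0.58, array([237., 310.])), (0.56, array([162., 205.])), (0.97, array([174., 388.])), (0.85, array([157., 246.])), (0.8, array([119., 199.])), (0.67, array([393., 383.])), (0.56, array([254., 328.]))]
side {0.03: 244, 0.035: 235, 0.04: 242, 0.045: 258, 0.05: 243, 0.055: 258, 0.06: 461, 0.065: 364, 0.07: 1, 0.075: 0, 0.08: 0, 0.085: 0, 0.09: 0, 0.095: 0, 0.1: 0, 0.105: 0, 0.11: 0, 0.115: 0, 0.12: 0, 0.125: 31, 0.13: 131, 0.135: 128, 0.14: 165, 0.145: 193, 0.15: 201, 0.155: 212, 0.16: 213, 0.165: 252, 0.17: 237, 0.175: 213, 0.18: 243, 0.185: 268, 0.19: 675, 0.195: 17, 0.2: 0, 0.205: 0, 0.21: 0}
[(0.85, array([278., 481.])), (0.84, array([245., 345.])), (0.8, array([143., 424.])), (0.69, array([234., 173.])), (0.67, array([388., 341.])), (0.89, array([229., 488.])), (0.82, array([349., 386.])), (0.68, array([142., 474.])), (0.57, array([199., 158.])), (0.56, array([229., 299.]))]
wrist {0.03: 3, 0.035: 7, 0.04: 3, 0.045: 3, 0.05: 4, 0.055: 2, 0.06: 9, 0.065: 0, 0.07: 0, 0.075: 0, 0.08: 0, 0.085: 0, 0.09: 0, 0.095: 0, 0.1: 0, 0.105: 0, 0.11: 0, 0.115: 0, 0.12: 0, 0.125: 1055, 0.13: 13193, 0.135: 1262, 0.14: 1390, 0.145: 1277, 0.15: 1079, 0.155: 1237, 0.16: 1383, 0.165: 1611, 0.17: 1829, 0.175: 2087, 0.18: 2433, 0.185: 2871, 0.19: 19977, 0.195: 38, 0.2: 13, 0.205: 10, 0.21: 30}
```

```bash
cat > fit.py <<'E'
from h import *
import sys
def rect(R,lab,l):
    (x,y),wh,a=cv2.minAreaRect(R[:,:2].astype(np.float32)*1000)
    b=cv2.boxPoints(((x,y),wh,a));L=max([b[1]-b[0],b[2]-b[1]],key=np.linalg.norm);L=L/np.linalg.norm(L);L*=np.sign(L@l)
    s=R[:,:2]*1000@L; t=R[:,:2]*1000@[-L[1],L[0]]
    A=np.c_[R[:,:2],np.ones(len(R))];k=np.linalg.lstsq(A,R[:,2],rcond=None)[0];g=k[:2]
    print(lab,len(R),"wh",np.round(wh,1),"ctr-if-full",np.round(np.array([x,y])-10*L,1),"yaw",np.degrees(np.arctan2(L[1],L[0])).round(1),
     "lip tip x",np.round(L*s.max()+np.array([-L[1],L[0]])*(t.max()+t.min())/2,1),"tilt long/lat deg",np.degrees([g@L,g@[-L[1],L[0]]]).round(2),"zmed",np.median(R[:,2]).round(4))
tag,z0,z1=sys.argv[1],float(sys.argv[2]),float(sys.argv[3])
for c in("scene","side","wrist"):
    Q=np.load(f"pics/{c}_{tag}.npz")["Q"];U=Q[(Q[:,2]>z0)&(Q[:,2]<z1)]
    if len(U)>50: rect(U,c+" upper",(-1,-.4))
    K=Q[(Q[:,2]>.058)&(Q[:,2]<.07)]
    if len(K)>200: rect(K,c+" key",(1,.4))
    F=Q[(Q[:,2]>.125)&(Q[:,2]<.1345)]
    if c=="wrist" and len(F)>2000: print("floor",F.mean(0))
E
python3 fit.py a .186 .196
```

```text
scene upper 346 wh [123.2  64.5] ctr-if-full [ 548.5 -183.2] yaw -158.4 lip tip x [ 481.9 -209.6] tilt long/lat deg [0.97 0.05] zmed 0.1898
scene key 582 wh [162.7  64.5] ctr-if-full [ 532.2 -192.7] yaw 21.4 lip tip x [ 617.2 -159.3] tilt long/lat deg [ 0.1  -0.13] zmed 0.0636
side upper 907 wh [160.6  71.4] ctr-if-full [ 529.6 -185.9] yaw -159.0 lip tip x [ 445.2 -218.2] tilt long/lat deg [ 0.77 -0.3 ] zmed 0.1919
side key 937 wh [160.4  68.7] ctr-if-full [ 530.  -191.5] yaw 21.6 lip tip x [ 613.9 -158.4] tilt long/lat deg [0.52 0.58] zmed 0.0643
wrist upper 22370 wh [115.5  89.9] ctr-if-full [ 509.7 -193.8] yaw -159.1 lip tip x [ 446.4 -218. ] tilt long/lat deg [0.87 0.15] zmed 0.1917
floor [ 0.52778881 -0.18659049  0.13094032]
```

View pics/side_a.png

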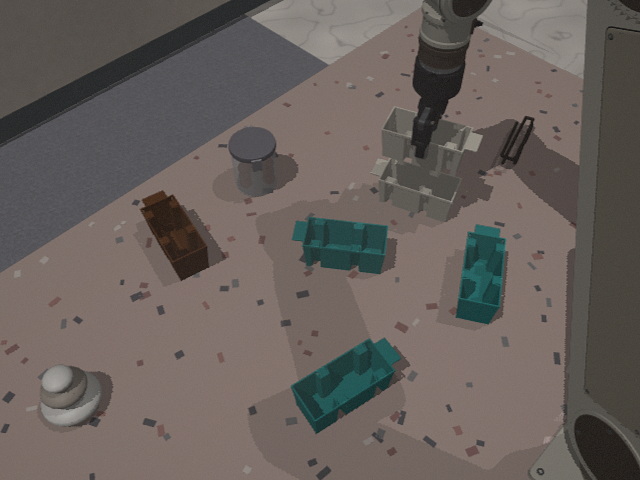

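The side view shows the upper bin with its lip right (475,142), opposite the key bin's lip at left (380,168). Next I'll get a cleaner lateral offset from the lips alone.

Run:
```python
from h import *
o=get_obs()
for c,z0,z1,yaw in(("scene",.184,.197,201),("side",.186,.196,201),("wrist",.186,.196,201),("scene",.058,.07,21.3),("side",.058,.07,21.3)):
    Q=np.load(f"pics/{c}_a.npz")["Q"];U=Q[(Q[:,2]>z0)&(Q[:,2]<z1)][:,:2]*1000
    L=np.array([np.cos(np.radians(yaw)),np.sin(np.radians(yaw))]);N=np.array([-L[1],L[0]])
    c0=np.array([530.5,-192.5]);s=(U-c0)@L;t=(U-c0)@N
    smax=np.percentile(s,99.8);lip=(s>smax-16)
    tl=np.percentile(t[lip],[1,99])
    far=(s<-20)&(s>-71);tf=np.percentile(t[far],[1,99])
    print(c,yaw,"s range",s.min().round(1),smax.round(1),"lip t",tl.round(1),"back t",tf.round(1), "TCP s,t",((o["eef_pos"][:2]*1000-c0)@np.c_[L,N]).round(1))
```

```text
scene 201 s range -71.7 50.9 lip t [-22.9  24.1] back t [-34.4  29.1] TCP s,t [ 0.9 -6.2]
side 201 s range -71.8 88.7 lip t [-28.8  14.6] back t [-40.6  26.5] TCP s,t [ 0.9 -6.2]
wrist 201 s range -27.9 87.5 lip t [-26.9  13.8] back t [-35.3  22. ] TCP s,t [ 0.9 -6.2]
scene 21.3 s range -69.9 91.3 lip t [-22.2  18.7] back t [22.8 30.7] TCP s,t [-0.9  6.2]
side 21.3 s range -70.2 90.0 lip t [-21.8  21.1] back t [-32.7  34.3] TCP s,t [-0.9  6.2]
```

arm_command(
  translation=[
    [0.13,-0.35,0],
    [0.13,-0.65,0],
    [0.13,-0.65,0],
    [0.13,-0.65,0],
    [0.13,-0.65,0],
  ],
  turn=[0,0,0,0,0],
  hand=[1,1,1,1,1],
)

```text
clock: 6.3
eef_pos: [0.5285, -0.1948, 0.1663]
tool_rot: [-0.183, 0.983, 0.0, 0.0]
ft_force: [0.8, 0.3, -1.1]
grip_width: 0.063
```

```bash
cat > off.py <<'E'
from h import *
import sys
tag,z0,z1=sys.argv[1],float(sys.argv[2]),float(sys.argv[3])
o=get_obs();print(o["eef_pos"].round(4),o["ft_force"].round(1))
for c,a,b,yaw in(("side",z0,z1,201.),("wrist",z0,z1,201.),("scene",.058,.07,21.3),("side",.058,.07,21.3)):
    Q=np.load(f"pics/{c}_{tag}.npz")["Q"];U=Q[(Q[:,2]>a)&(Q[:,2]<b)][:,:2]*1000
    L=np.array([np.cos(np.radians(yaw)),np.sin(np.radians(yaw))]);N=np.array([-L[1],L[0]])
    s=(U-[530.5,-192.5])@L;t=(U-[530.5,-192.5])@N
    if len(s)<100: continue
    smax=np.percentile(s,99.8);tl=np.percentile(t[s>smax-16],[1,99]);tf=np.percentile(t[(s<-20)&(s>-71)],[1,99])
    print(c,yaw,"s",s.min().round(1),smax.round(1),"lip t",tl.round(1),"back t",tf.round(1))
print("TCP s,t in 201 frame",((o["eef_pos"][:2]*1000-[530.5,-192.5])@np.c_[[-.9336,-.3584],[.3584,-.9336]]).round(1))
E
python3 meas.py b | grep clock; python3 off.py b .186 .197; python3 fit.py b .186 .197
```

```text
clock 6.3 pos [ 0.5285 -0.1948  0.1663] yaw_y 111.0 q6 -0.72 shift cm [ 0.04  0.12 -0.37] turn 0.002 F [ 0.8  0.3 -1.1] w 0.063
[ 0.5284 -0.1948  0.1663] [ 0.1 -0.5 -1.7]
side 201.0 s -70.3 89.6 lip t [-20.9  21.3] back t [-32.5  34. ]
wrist 201.0 s -26.6 89.3 lip t [-19.4  21.3] back t [-27.7  29.3]
scene 21.3 s -74.0 91.5 lip t [-22.2  18.7] back t [18.8 30.6]
side 21.3 s -70.2 89.9 lip t [-20.9  21.4] back t [-32.9  33.9]
TCP s,t in 201 frame [2.8 1.4]
scene upper 389 wh [123.8  64.7] ctr-if-full [ 551.4 -186.1] yaw -160.1 lip tip x [ 483.8 -210.5] tilt long/lat deg [0.82 0.04] zmed 0.1915
scene key 584 wh [166.2  64.4] ctr-if-full [ 529.8 -193.7] yaw 21.0 lip tip x [ 616.7 -160.3] tilt long/lat deg [ 0.34 -0.19] zmed 0.0636
side upper 958 wh [160.   71.8] ctr-if-full [ 531.7 -194.8] yaw -158.5 lip tip x [ 448.  -227.8] tilt long/lat deg [ 0.76 -0.29] zmed 0.1928
side key 966 wh [160.3  69.5] ctr-if-full [ 530.3 -191.7] yaw 20.6 lip tip x [ 614.7 -160.1] tilt long/lat deg [ 0.46 -0.07] zmed 0.0643
wrist upper 22442 wh [115.9  90.7] ctr-if-full [ 510.7 -201.1] yaw -159.4 lip tip x [ 447. -225.] tilt long/lat deg [0.9  0.18] zmed 0.1919
floor [ 0.52870196 -0.1943977   0.1310674 ]
```

The upper and key bins line up within about 1–2 mm. The bottom must come down about 6.4 cm.

arm_command(
  translation=[
    [0,0,1.5],
    [0,0,3.2],
    [0,0,4.6],
    [0,0,5.4],
    [0,0,5.8],
  ],
  turn=[0,0,0,0,0],
  hand=[1,1,1,1,1],
)

```text
clock: 7.07
eef_pos: [0.5276, -0.1945, 0.1069]
tool_rot: [-0.183, 0.983, 0.001, -0.001]
ft_force: [-0.1, -1.2, -1.4]
grip_width: 0.0629
```

arm_command(
  translation=[
    [0,0,0],
    [0,0,0.2],
    [0,0,0.4],
    [0,0,0.4],
  ],
  turn=[0,0,0,0],
  hand=[1,1,1,1],
)

```text
clock: 7.4
eef_pos: [0.5288, -0.195, 0.1047]
tool_rot: [-0.183, 0.983, -0.0, 0.0]
ft_force: [-0.1, -0.1, -1.4]
grip_width: 0.0628
```

arm_command(
  translation=[
    [0,0,0.1],
    [0,0,0.15],
    [0,0,0.15],
  ],
  turn=[0,0,0],
  hand=[1,1,1],
)

```text
clock: 7.65
eef_pos: [0.5285, -0.1949, 0.103]
tool_rot: [-0.183, 0.983, -0.0, 0.0]
ft_force: [0.3, -0.2, -1.7]
grip_width: 0.063
```

arm_command(
  translation=[
    [0,0,0.1],
    [0,0,0.1],
    [0,0,0.1],
  ],
  turn=[0,0,0],
  hand=[1,1,1],
)

```text
clock: 7.9
eef_pos: [0.5287, -0.1949, 0.1021]
tool_rot: [-0.183, 0.983, -0.0, 0.0]
ft_force: [0.2, 0.3, 1.7]
grip_width: 0.0627
```

```bash
python3 meas.py c | grep clock; python3 off.py c .120 .134; python3 fit.py c .120 .134
```

```text
clock 7.9 pos [ 0.5287 -0.1949  0.1021] yaw_y 111.0 q6 -0.72 shift cm [ 0.05  0.13 -6.79] turn 0.002 F [0.2 0.3 1.7] w 0.0627
[ 0.5287 -0.1949  0.1021] [ 0.7 -0.   2.5]
side 201.0 s -70.9 89.2 lip t [-20.8  22.1] back t [-32.6  34.8]
wrist 201.0 s -27.3 89.1 lip t [-19.2  21.4] back t [-27.6  29.2]
scene 21.3 s -64.0 91.6 lip t [-22.3  18.7] back t [-23.3  30.2]
side 21.3 s -70.2 89.5 lip t [-20.5  22.8] back t [-31.1  35.3]
TCP s,t in 201 frame [2.6 1.6]
scene upper 387 wh [122.9  79.7] ctr-if-full [ 554.  -192.8] yaw -158.2 lip tip x [ 487.6 -219.3] tilt long/lat deg [1.06 0.28] zmed 0.127
scene key 604 wh [155.9  64.6] ctr-if-full [ 534.7 -191.8] yaw 20.7 lip tip x [ 617.  -160.7] tilt long/lat deg [-1.4  -2.02] zmed 0.0646
side upper 965 wh [160.2  70.2] ctr-if-full [ 531.8 -193.9] yaw -159.1 lip tip x [ 447.6 -226.1] tilt long/lat deg [ 0.99 -0.09] zmed 0.1283
side key 549 wh [160.4  68.1] ctr-if-full [ 530.  -190.9] yaw 21.1 lip tip x [ 614.2 -158.4] tilt long/lat deg [ 0.17 -1.74] zmed 0.0649
wrist upper 22951 wh [116.4  90.2] ctr-if-full [ 511.  -201.7] yaw -157.2 lip tip x [ 448.1 -228.1] tilt long/lat deg [1.04 0.14] zmed 0.1275
wrist key 14078 wh [124.   51.2] ctr-if-full [ 524.8 -196.1] yaw 21.3 lip tip x [ 591.9 -170. ] tilt long/lat deg [ 0.08 -0.21] zmed 0.0668
floor [ 0.47833473 -0.21376599  0.12759608]
```

Contact made: force flipped from −1.7 N to +2.5 N at rim height 0.128. Releasing.

arm_command(
  translation=[
    [0,0,0],
    [0,0,0],
    [0,0,0],
    [0,0,0],
    [0,0,0],
  ],
  turn=[0,0,0,0,0],
  hand=[0.2,0.1,0,0,0],
)

```text
clock: 8.67
eef_pos: [0.5284, -0.1948, 0.1017]
tool_rot: [-0.183, 0.983, 0.0, -0.0]
ft_force: [0.5, 0.4, -0.1]
grip_width: 0.0852
```

```bash
python3 meas.py d | grep clock; python3 off.py d .120 .134; python3 fit.py d .120 .134
```

```text
clock 8.67 pos [ 0.5284 -0.1948  0.1017] yaw_y 111.0 q6 -0.72 shift cm [ 0.03  0.12 -6.83] turn 0.002 F [ 0.5  0.4 -0.1] w 0.0852
[ 0.5285 -0.1948  0.1018] [ 0.7  0.3 -0.3]
side 201.0 s -71.0 89.4 lip t [-19.9  23.8] back t [-32.7  34.7]
wrist 201.0 s -28.8 89.3 lip t [-19.   21.7] back t [-30.5  33.3]
scene 21.3 s -73.2 91.6 lip t [-22.1  18.7] back t [-23.1  30.6]
side 21.3 s -70.5 90.0 lip t [-19.8  20.9] back t [-29.5  35.3]
TCP s,t in 201 frame [2.7 1.4]
scene upper 481 wh [122.9 100.1] ctr-if-full [ 553.7 -192.2] yaw -159.1 lip tip x [ 487.  -217.7] tilt long/lat deg [ 0.53 -0.21] zmed 0.127
scene key 603 wh [165.4  64.5] ctr-if-full [ 530.  -193.4] yaw 20.8 lip tip x [ 616.7 -160.5] tilt long/lat deg [-1.22 -1.97] zmed 0.0647
side upper 935 wh [160.4  83. ] ctr-if-full [ 529.3 -187.8] yaw -158.2 lip tip x [ 445.6 -221.4] tilt long/lat deg [ 0.87 -0.86] zmed 0.1281
side key 564 wh [161.1  66.4] ctr-if-full [ 529.  -189.5] yaw 22.2 lip tip x [ 612.8 -155.3] tilt long/lat deg [-0.04 -2.  ] zmed 0.065
wrist upper 23537 wh [118.   99.4] ctr-if-full [ 514.2 -207.3] yaw -158.4 lip tip x [ 450.1 -232.7] tilt long/lat deg [ 0.83 -0.05] zmed 0.1275
wrist key 14066 wh [134.   59.3] ctr-if-full [ 518.5 -194.1] yaw 20.9 lip tip x [ 590.4 -166.6] tilt long/lat deg [0.09 0.01] zmed 0.0667
floor [ 0.48025383 -0.2133713   0.12750777]
```

View pics/side_d.png

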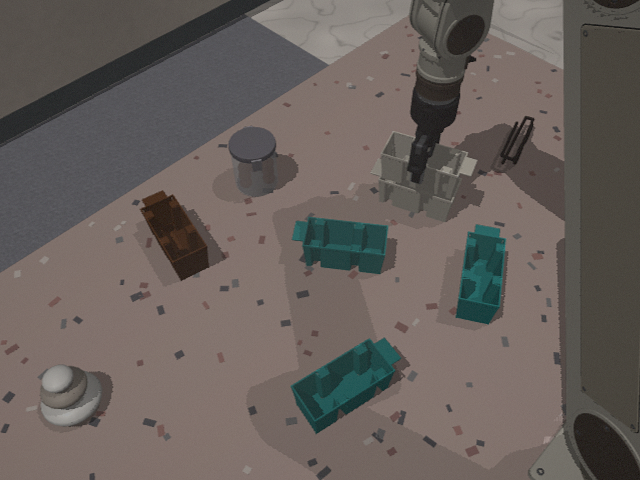

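Stacked at full height with the rim at 0.128; upper lip right (470,165), key bin lip left (377,168). The fingers are open, so I'll retreat straight up.

arm_command(
  translation=[
    [0,0,-0.5],
    [0,0,-2],
    [0,0,-4],
    [0,0,-7],
    [0,0,-10],
  ],
  turn=[0,0,0,0,0],
  hand=[0,0,0,0,0],
)

```text
clock: 9.43
eef_pos: [0.5277, -0.1946, 0.2025]
tool_rot: [-0.183, 0.983, 0.001, -0.001]
ft_force: [1.4, -0.1, 0.5]
grip_width: 0.0853
```

arm_command(
  translation=[
    [0,0,-3],
    [0,0,-4],
    [0,0,-4],
    [0,0,-4],
    [0,0,-4],
  ],
  turn=[0,0,0,0,0],
  hand=[0,0,0,0,0],
)

```text
clock: 9.85
eef_pos: [0.5275, -0.1945, 0.24]
tool_rot: [-0.183, 0.983, 0.001, -0.001]
ft_force: [-0.0, 0.2, -0.3]
grip_width: 0.0856
```

```bash
python3 meas.py e | grep clock; python3 off.py e .120 .134; python3 fit.py e .120 .134
```

```text
clock 9.85 pos [ 0.5275 -0.1945  0.24  ] yaw_y 111.0 q6 -0.72 shift cm [-0.06  0.05  7.  ] turn 0.002 F [-0.   0.2 -0.3] w 0.0856
[ 0.5282 -0.1947  0.241 ] [-0.6  0.4  0.3]
side 201.0 s -70.9 89.4 lip t [-21.2  22.2] back t [-32.1  34.1]
wrist 201.0 s -71.5 88.7 lip t [-19.2  21.8] back t [-30.2  33.3]
scene 21.3 s -68.1 90.8 lip t [-22.2  18.8] back t [-23.1  30.6]
side 21.3 s -70.3 89.7 lip t [-20.6  21.8] back t [-30.2  34.9]
TCP s,t in 201 frame [3.  1.2]
scene upper 787 wh [164.  64.] ctr-if-full [ 533.3 -194.1] yaw -159.0 lip tip x [ 447.4 -227.1] tilt long/lat deg [-0.03 -0.73] zmed 0.1274
scene key 634 wh [159.3  64. ] ctr-if-full [ 531.9 -192.5] yaw 20.7 lip tip x [ 615.8 -160.8] tilt long/lat deg [-1.3  -2.24] zmed 0.0648
side upper 1208 wh [160.5  70.8] ctr-if-full [ 531.7 -193.7] yaw -158.9 lip tip x [ 447.6 -226.2] tilt long/lat deg [ 0.85 -0.46] zmed 0.128
side key 560 wh [160.5  68.5] ctr-if-full [ 530. -191.] yaw 20.9 lip tip x [ 614.3 -158.7] tilt long/lat deg [ 0.19 -1.62] zmed 0.0651
wrist upper 5855 wh [160.3  64.2] ctr-if-full [ 532.3 -193.4] yaw -159.0 lip tip x [ 448.2 -225.7] tilt long/lat deg [ 0.71 -0.06] zmed 0.1277
wrist key 5473 wh [134.2  63.7] ctr-if-full [ 518.7 -196.5] yaw 21.0 lip tip x [ 590.7 -168.8] tilt long/lat deg [ 0.14 -0.08] zmed 0.067
floor [ 0.50065282 -0.20538838  0.12777359]
```

View pics/scene_e.png

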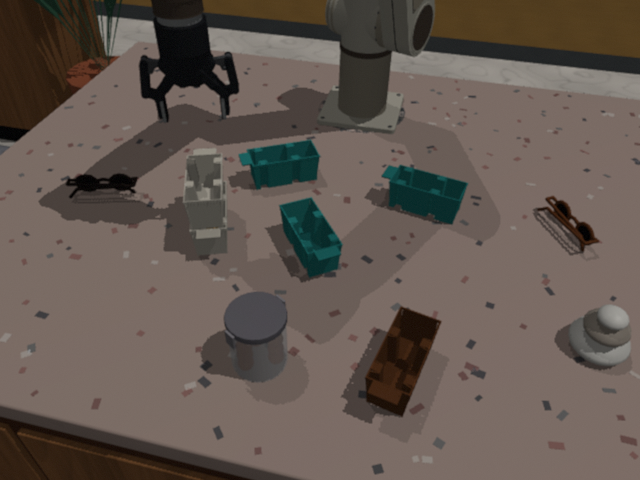

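The bins are stacked, with the upper lip at the back (207,155) and the key bin lip at the front (208,233). The gripper is clear and the canister hasn't moved. Handing in.

```bash
python3 -c "
from workcell import *
print(job_done())"
```

```text
the job is handed in; nothing more can be done
None
```

The empty bin is stacked at full height on the key bin with the lips at opposite ends. I let go, raised the gripper about 14 cm clear and handed the job in at about 10 s of the 32 s. No verdict was reported.

I confirmed the key bin by the brass key head inside it. I gripped the empty bin across the middle, turned it about 56° and lowered it until it touched. The last checks, after letting go:

- **Height:** the upper rim is at about 0.128 m, so the bin's centre is about 96 mm above the key bin's underside, which means it is not nested.
- **Centring:** the two bins' centres agree within about 3 mm.
- **Direction:** the upper bin's yaw is −159° and the key bin's is 21°, so they are parallel with opposite lips.
- **Level:** the upper bin's tilt reads 1° or less in all three cameras.
- **Key bin:** it stayed within about 2 mm of where it started.
- **Canister:** it looks unmoved in the final picture; I did not measure it again.

Some readings disagreed:

- **Key bin tilt:** the scene and side cameras gave up to 2.2° across its width, while the wrist camera gave about 0.1°. I put the higher figure down to the upper bin's lower edge mixing into the depth points.
- **Grip width:** the gripper closed at 63 mm instead of the 59 mm expected. It probably held the bin nearer the rim, but it did not slip.

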